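# Hold the reader's cover at its balance point

### The arm

A 6-joint arm with a two-finger parallel gripper is mounted at the origin on a cart in front of the work surface, level with it; the furniture and walls round the work are solid. World frame = base frame: x ahead of the robot, y to its left, z up, the work surface at z = 0. Lengths are in m, angles in rad, forces in N, time in s.
With the tool pointing down it reaches from about 0.325 to 0.75 m from the base axis. Payload 7.6 kg.
Tool frame: the origin (TCP) lies between the finger pads; the fingertips stand 14 mm ahead of it and the grasp point (between the pads) lies 5 mm behind it; z points along the fingers, y is the line along which they close (so a half turn about z gives the same grasp; the last joint's range is limited). The gripper opens to 85 mm and grips with 20 to 120 N. Pads are 22 mm wide; open, the fingers measure 114 mm over their backs; the gripper's body (76 mm by 85 mm) begins 54 mm behind the grasp point. The pads swing forward as they close: fully open they stand 13 mm farther back than shut.
Start: joints at [1.094, 0.052, 1.401, -0, 1.689, -0.07], TCP at [0.208, 0.482, 0.245] pointing down, gripper open.
Joint ranges: [-2.9, 2.9], [-0.91, 2.17], [0.12, 2.37], [-1.06, 4.2], [0.26, 2.73], [-2.93, 2.93]. Speed limits (rad/s): [2.57, 2.57, 3.01, 3.14, 3.14, 3.14].

### API

Orientations are given as a rotation vector (axis times angle).
In Python, from rig import arm gives the robot as it stands. Calls block until the motion is done:
- arm.movep(position, orientation): joint-space move of the TCP to a pose.
- arm.line_to(position, orientation=None, v=0.15, max_force=None): straight line of the TCP; orientation=None keeps the orientation; v is the mean speed in m/s. With max_force (N) it stops when the force on the tool has changed by that much, and returns True; else False.
- arm.move_j(angles): joint-space move.
- arm.let_go() and arm.gripper_close(strength=None): open the fingers fully, or close them until they stop; strength is the grip in N (None keeps the last).
- arm.pause(seconds).
- arm.solve_ik(position, orientation): joint angles nearest the present ones, or None.
- arm.snapshot(name): name is "scene" or "top"; returns a dict with "frame" (480x640x3 uint8, red, green, blue), "range_z" (480x640 float32, m along the optical axis (not along the pixel's ray), 0 where there is no reading), "camera_matrix" (3x3 intrinsics, pixels), "view" (4x4, takes a point from world to camera coordinates). Camera axes: x right, y up, looking along -z (the intrinsics and any distortion apply to the point x, -y, -z); pixel columns grow to the right and rows downward; lengths in m; the calibration is good to about 2 mm. A picture is of the moment at which its call begins.
A pose or a line that the arm cannot do raises arm.PlanningError and nothing moves.
- arm.sign_off(): hands the job in; it is judged then, once.
Trained networks look in the newest picture that a camera, given by its name, has taken for a name from the list of things; names that differ only in an ending like _2 or _b are one class to them, and where a whole thing is asked for, a point or a joint stands for the part that bears it (a point fixed in the world has none). Each returns a list of dicts, best first, with "confidence" (0 to 1); they miss things now and then, are a little off and sometimes report something else, mostly with a low value. They report only what shows in the picture. A call takes as long as a camera call.
- arm.look_for(camera, name): "rect" ([left, top, right, bottom] in pixels, round what is visible of it).
- arm.spot_point(camera, name): "at" ([column, row] in pixels: a listed point, or the origin of a listed thing).
Readings, each from a call of its own:
- arm.current_time(): time.
- arm.current_joints(): joint angles.
- arm.current_joint_velocities(): joint speeds.
- arm.current_effort(): joint torques, N m.
- arm.current_position(): TCP position.
- arm.current_tool_rot(): TCP orientation.
- arm.current_wrist_force(): force on the tool from outside, world axes, zero at the start.
- arm.current_wrist_torque(): the same for the moment, N m.
- arm.current_width(): opening from 0.0 (shut) to 1.0 (fully open).
- arm.current_gripper_force(): force on a finger pad.
Only numpy, scipy, OpenCV 4.12 (cv2) and the standard library are available. Lean on these libraries where they do the work, as an engineer would, in place of code of your own. Each camera call takes 0.05 s, during which the arm holds its last target. There are 200 camera calls.

### The job

Put the cassette reader into service mode with its cover still shut: press the keys on the keypad fully down one at a time, first the round one, then the square one, then the long narrow one, letting each come back up before the next. Then take the cover by its steel bar and swing it gently up, without letting it drop or go over backwards, to its balance point a little short of upright (about 75 degrees open), and finish while still holding it there in the gripper, at rest, so that a colleague can fit the lid stay. Leave the bottle, the beaker and the tape roll where they are.

Things in the scene. Friction and masses are not known exactly. Their poses are not given: they have to be found in the camera images.
- reader: cassette reader, a flat white cabinet 190 mm (x) x 200 mm (y) x 60 mm high that stands fixed on the worktop; origin under its centre at worktop height; its -x face (with a dark display) looks towards the robot; it carries the hinged cover on top
- cover_hinge (a point): the middle of the cover's hinge axis, fixed on the reader 68 mm behind its centre (+x of the reader) and 76 mm above the worktop; the hinge axis runs along the reader's own y axis
- cover_bar (a point): middle of the cover's steel grip bar: round, 12 mm thick, parallel to the hinge axis, 100 mm free to grip between two thin arms; 160 mm along the cover from the hinge and 10 mm above its plane. Shut: 92 mm before the reader's centre, 86 mm above the worktop, 26 mm above the cabinet's top; 40 mm clear to the cover plate. It can turn between fingers, so a gripper pointing down can follow the arc
- cover_flap (a joint): opening angle of the cover, rad: 0 shut (level), growing as the bar goes up and then away from the robot; free hinge, stop at 2.2. Plate 113 x 130 x 6 mm with a heavy lamp pod on top, about 0.35 kg. Balance point (centre of mass straight above the hinge): 1.30 rad, with the bar 33 mm before the hinge axis (-x of the reader) and 157 mm above it; below that it falls shut, beyond it falls over
- keypad: white keypad block 66 mm (x) x 158 mm (y) x 25 mm high, fixed on the worktop, origin under its centre; three key modules (black, 44 x 44 x 8 mm) stand on it in a row along its y axis, 50 mm apart, in an order that changes; all key caps are the same white
- round_key_top (a point): centre of the top face of the round key (cap 28 mm in diameter), 45 mm above the worktop when up, 12 mm above its black module; it is pushed straight down
- round_key (a joint): how far the round key is pushed down, m: 0 up, 0.006 fully down; spring return, about 1 N to start and 4 N fully down; it counts as pressed beyond 0.0042
- square_key_top (a point): centre of the top face of the square key (cap 26 x 26 mm), 45 mm above the worktop when up, 12 mm above its black module; it is pushed straight down
- square_key (a joint): how far the square key is pushed down, m: 0 up, 0.006 fully down; spring return, about 1 N to start and 4 N fully down; it counts as pressed beyond 0.0042
- long_key_top (a point): centre of the top face of the long narrow key (cap 36 x 13 mm), 45 mm above the worktop when up, 12 mm above its black module; its long side lies along the keypad's x axis; it is pushed straight down
- long_key (a joint): how far the long key is pushed down, m: 0 up, 0.006 fully down; spring return, about 1 N to start and 4 N fully down; it counts as pressed beyond 0.0042
- ethanol: bystander: white bottle with a cap, 66 mm in diameter, 165 mm high, origin under its centre; leave it standing
- beaker: bystander: empty grey-green tapering beaker, 85 mm in diameter, 108 mm high, origin under its centre; leave it standing
- tape_roll: bystander: roll of tape lying flat, 96 mm in diameter, 25 mm high, origin under its centre; leave it

How it is judged:
On the way, in this order (a step that is already met when the one before it is completed fails the run):
1. the round key is fully down, the other keys up, the cover shut (value of joint round_key above 0.0042 m and value of joint each of square_key, long_key below 0.0012 m and value of joint cover_flap below 0.08 rad), for 0.05 s.
2. the square key is fully down, the other keys up, the cover shut (value of joint square_key above 0.0042 m and value of joint each of round_key, long_key below 0.0012 m and value of joint cover_flap below 0.08 rad), for 0.05 s.
3. the long key is fully down, the other keys up, the cover shut (value of joint long_key above 0.0042 m and value of joint each of round_key, square_key below 0.0012 m and value of joint cover_flap below 0.08 rad), for 0.05 s.
4. the cover is held by the fingers on its way up, 35 to 60 degrees open, keys all up (value of joint cover_flap between 0.6 and 1.05 rad and contact force between the fingers and cover_flap above 0.3 N and value of joint each of round_key, square_key, long_key below 0.0012 m), for 0.05 s.
At the end, for the whole second after the job is handed in: the cover stands still (below 0.06 rad/s) within 0.09 rad (5 degrees) of its balance point at 1.30 rad, gripped by the fingers (more than 1 N; leaning on a finger is less), all keys are up, and the bottle, beaker and tape roll are within 25 mm of where they stood (value of joint cover_flap between 1.212 and 1.392 rad and velocity of joint cover_flap between -0.06 and 0.06 rad/s and contact force between the fingers and cover_flap above 1 N and value of joint each of round_key, square_key, long_key below 0.0012 m and distance of each of ethanol, beaker, tape_roll from where it was at the start of the episode below 0.025 m); the arm keeps its last pose, push and grip.
It fails at once if the cover goes over backwards (beyond 1.6 rad) (value of joint cover_flap above 1.6 rad).
It fails at once if the cover drops or is flung (faster than 2.5 rad/s) (velocity of joint cover_flap above 2.5 rad/s or velocity of joint cover_flap below -2.5 rad/s).
It fails at once if two keys are pressed at once (value of joint each of round_key, square_key above 0.003 m or value of joint each of round_key, long_key above 0.003 m or value of joint each of square_key, long_key above 0.003 m).
It fails at once if a bystander is pushed more than 25 mm or tipped over (distance of any of ethanol, beaker, tape_roll from where it was at the start of the episode above 0.025 m or angle between any of ethanol, beaker, tape_roll's own z axis and vertical above 0.5 rad).
It also fails if it takes over 58 s, if anything falls off the work surface, if the arm or the gripper's body presses on something with over 40 N, if the wrist force passes 120 N, or if a joint passes its speed limit or range.

## Working session

There is one attempt and no reset: what is moved stays moved. The work goes in short steps, each a Python script; the robot and the scene stay as the last script left them, time stands still between calls to the robot, and variables do not carry over. Pictures are saved under pics/ and viewed, at most 10 in all, crops included, and the job is handed in when it is done.

```bash
mkdir -p pics
cat > h.py <<'E'
import numpy as np, cv2
from rig import arm
from scipy.spatial.transform import Rotation as R
def px2w(s,c,r,z=None):
    """pixel -> world; on plane z if given, else from depth (median 5x5)"""
    K=np.array(s["camera_matrix"]);V=np.array(s["view"]);Vi=np.linalg.inv(V)
    d=np.array([(c-K[0,2])/K[0,0],-(r-K[1,2])/K[1,1],-1.0])
    o=Vi[:3,3];w=Vi[:3,:3]@d
    if z is None:
        p=s["range_z"][int(r)-2:int(r)+3,int(c)-2:int(c)+3];p=p[p>0]
        return o+w*np.median(p)
    return o+w*((z-o[2])/w[2])
E
python3 - <<'E'
from h import *
Z=dict(reader=0,cover_hinge=.076,cover_bar=.086,keypad=0,round_key_top=.045,square_key_top=.045,long_key_top=.045,ethanol=0,beaker=0,tape_roll=0)
for cam in("top","scene"):
    s=arm.snapshot(cam);cv2.imwrite(f"pics/{cam}0.png",s["frame"][:,:,::-1])
    print(cam,np.array(s["camera_matrix"])[0].round(1),np.linalg.inv(s["view"])[:3,3].round(3))
    for n,z in Z.items():
        for d in arm.spot_point(cam,n)[:2]:
            print(n,round(d["confidence"],2),np.round(d["at"],1),px2w(s,*d["at"],z).round(4))
print(arm.current_tool_rot(),arm.current_time())
E
```

```text
top [467.    0.  319.6] [0.293 0.082 1.37 ]
reader 0.86 [327.2 248. ] [0.5091 0.0385 0.    ]
cover_hinge 0.62 [321.2 223.2] [0.568  0.0584 0.076 ]
cover_bar 0.69 [334.5 278.8] [0.4099 0.0206 0.086 ]
cover_bar 0.69 [427.1 270.6] [ 0.4355 -0.2361  0.086 ]
keypad 0.58 [428.5 272.5] [ 0.4395 -0.2614  0.    ]
keypad 0.36 [208.7 230.5] [0.5575 0.3917 0.    ]
round_key_top 0.44 [426.6 267.4] [ 0.4493 -0.2451  0.045 ]
square_key_top 0.61 [446.9 269.4] [ 0.4442 -0.3033  0.045 ]
long_key_top 0.43 [321.9 224.8] [0.5699 0.0558 0.045 ]
long_key_top 0.42 [414.6 266. ] [ 0.4529 -0.2107  0.045 ]
ethanol 0.9 [205.2 231.4] [0.5547 0.4019 0.    ]
beaker 0.68 [170.8 273.5] [0.428  0.4959 0.    ]
beaker 0.36 [425.6 272.6] [ 0.4391 -0.2528  0.    ]
tape_roll 0.72 [449.6 215.5] [ 0.613  -0.3304  0.    ]
scene [460.8   0.  325.6] [ 0.076 -0.755  0.847]
reader 0.6 [334.2 274.2] [0.5113 0.0445 0.    ]
cover_hinge 0.79 [352.3 240.9] [0.577 0.064 0.076]
cover_bar 0.75 [303.  265.3] [0.4148 0.0286 0.086 ]
keypad 0.66 [372.8 363.5] [ 0.4481 -0.2495  0.    ]
round_key_top 0.61 [372.7 357.5] [ 0.4363 -0.2633  0.045 ]
square_key_top 0.64 [379.2 373.1] [ 0.4272 -0.3026  0.045 ]
long_key_top 0.57 [366.4 338.8] [ 0.4509 -0.2144  0.045 ]
ethanol 0.69 [293.4 207.6] [0.5463 0.3838 0.    ]
beaker 0.88 [244.8 203.5] [0.4165 0.482  0.    ]
beaker 0.4 [368.7 335. ] [ 0.4825 -0.1771  0.    ]
tape_roll 0.59 [335.6 273.6] [0.5158 0.0448 0.    ]
tape_roll 0.56 [458.1 361.5] [ 0.6165 -0.3341  0.    ]
[-6.34601499e-01 -3.07682758e+00 -1.03493071e-04] 1.1
```

Run:
```python
import cv2
a=cv2.imread("pics/top0.png")[200:310,290:490];cv2.imwrite("pics/topc.png",cv2.resize(a,None,fx=4,fy=4,interpolation=2))
a=cv2.imread("pics/scene0.png")[215:415,270:470];cv2.imwrite("pics/scenec.png",cv2.resize(a,None,fx=3,fy=3,interpolation=2))
```

```text
(no output)
```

View pics/topc.png

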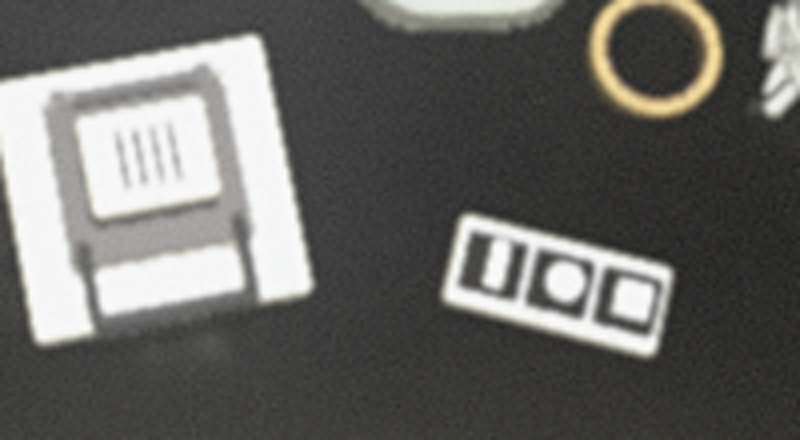

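View pics/scenec.png

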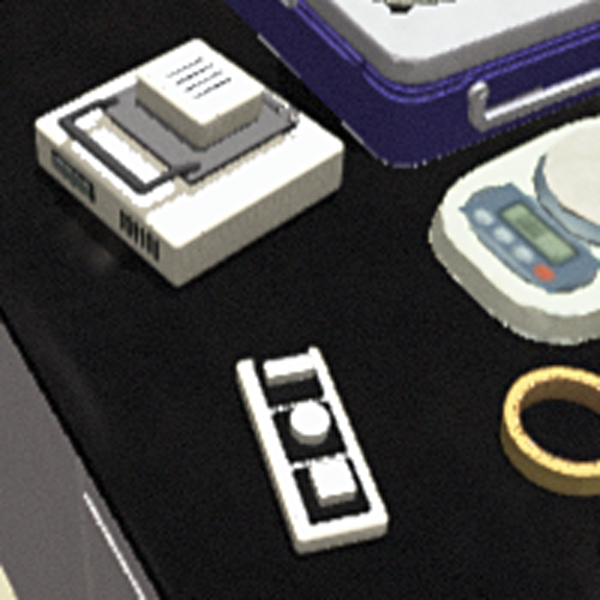

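The top view shows the key order long, round, square at about (413,266), (432,270) and (448,275). The reader is yawed by about 12° and its bar runs from (314,283) to (353,274). Next I'll refine these positions by segmentation.

Run:
```python
from h import *
s=arm.snapshot("top");f=cv2.cvtColor(s["frame"],cv2.COLOR_RGB2GRAY)
k=8
def world(c,z): return px2w(s,*c,z)[:2]
g=cv2.resize(f,None,fx=k,fy=k,interpolation=cv2.INTER_CUBIC)
def up(p): return (np.array(p)+.5)/k-.5
b=(g>130).astype(np.uint8)
for nm,seed,z in(("keypad",(428,271),.025),("reader",(330,248),.06)):
    x0,y0=seed[0]-45,seed[1]-45
    sub=b[y0*k:(y0+90)*k,x0*k:(x0+90)*k]
    cs,_=cv2.findContours(sub,cv2.RETR_EXTERNAL,cv2.CHAIN_APPROX_NONE)
    for c in cs:
        if cv2.contourArea(c)<800*64/(3 if nm=="keypad" else 1): continue
        w=np.array([world(up(p+[x0*k,y0*k]),z) for p in c[:,0]],np.float32)
        r=cv2.minAreaRect(w*1000);print(nm,np.round(r[0],1),np.round(r[1],1),round(r[2],1))
n,l,st,ce=cv2.connectedComponentsWithStats(b[255*k:290*k,395*k:462*k])
for i in range(1,n):
    if 20*64<st[i,4]<150*64: print("cap",(st[i]/k).round(1),up(ce[i]+[395*k,255*k]).round(1),world(up(ce[i]+[395*k,255*k]),.045).round(4))
for c in((314.5,283),(353,274)): print("bar end",world(c,.086))
s2=arm.snapshot("scene")
for n,c in(("long",(366.7,338.7)),("round",(372.7,356.3)),("square",(381,373.7))): print(n,px2w(s2,*c,.045).round(4),px2w(s2,*c).round(4))
```

```text
keypad [ 442.2 -256.6] [160.8  70. ] 75.6
reader [504.4  41.4] [194.1 203.1] 11.4
bar end [0.39775308 0.07550957]
bar end [ 0.42376301 -0.03047794]
long [ 0.4516 -0.2145  0.045 ] [ 0.4529 -0.2126  0.0422]
round [ 0.4379 -0.2607  0.045 ] [ 0.4385 -0.26    0.0438]
square [ 0.4296 -0.3055  0.045 ] [ 0.43   -0.305   0.0441]
```

```bash
cat >> h.py <<'E'
def down(deg,tilt=0):
    return (R.from_euler('z',deg,degrees=True)*R.from_euler('x',180+tilt,degrees=True)).as_rotvec()
E
python3 - <<'E'
from h import *
o=down(75.6)
arm.gripper_close(20)
arm.movep([.44,-.258,.12],o)
def press(n,x,y):
    arm.line_to([x,y,.069],v=.2)
    arm.pause(.2)
    hit=arm.line_to([x,y,.0505],v=.03,max_force=9)
    arm.pause(.25)
    print(n,hit,np.round(arm.current_position(),4),np.round(arm.current_wrist_force(),1))
    arm.line_to([x,y,.075],v=.1)
    arm.pause(.2)
press("round",.440,-.258)
print(arm.current_time(),arm.current_joints().round(2) if hasattr(arm.current_joints(),'round') else arm.current_joints())
E
```

```text
round True [ 0.4402 -0.2582  0.0529] [-2.3  1.8  7.5]
6.725 [-0.6   0.14  1.66  0.    1.34 -0.35]
```

Run:
```python
from h import *
def press(n,x,y):
    arm.line_to([x,y,.075],v=.2); arm.pause(.2)
    print(np.round(arm.current_wrist_force(),1))
    hit=arm.line_to([x,y,.0505],v=.04,max_force=9)
    arm.pause(.25)
    print(n,hit,np.round(arm.current_position(),4),np.round(arm.current_wrist_force(),1))
    arm.line_to([x,y,.075],v=.1); arm.pause(.2)
press("square",.4280,-.3063)
press("long",.4522,-.2095)
arm.line_to([.4522,-.2095,.18],v=.25)
arm.let_go()
o=down(101.4)
b=np.array([.4125,.024]);u=np.array([.98,.198])
arm.movep([*b,.17],o)
print(arm.current_time(),np.round(arm.current_joints(),2),np.round(arm.current_position(),4))
s=arm.snapshot("scene");cv2.imwrite("pics/s1.png",cv2.resize(s["frame"][150:350,200:440,::-1],None,fx=3,fy=3,interpolation=2))
```

```text
[ 0.  -0.3 -0.8]
square True [ 0.4282 -0.3062  0.053 ] [-2.4  2.3  8. ]
[-0.4 -0.9  0.1]
long True [ 0.4523 -0.2097  0.0529] [-2.6  1.1  8.7]
13.2333 [-0.03 -0.24  1.82 -0.    1.56 -0.23] [0.4129 0.0234 0.1702]
```

View pics/s1.png

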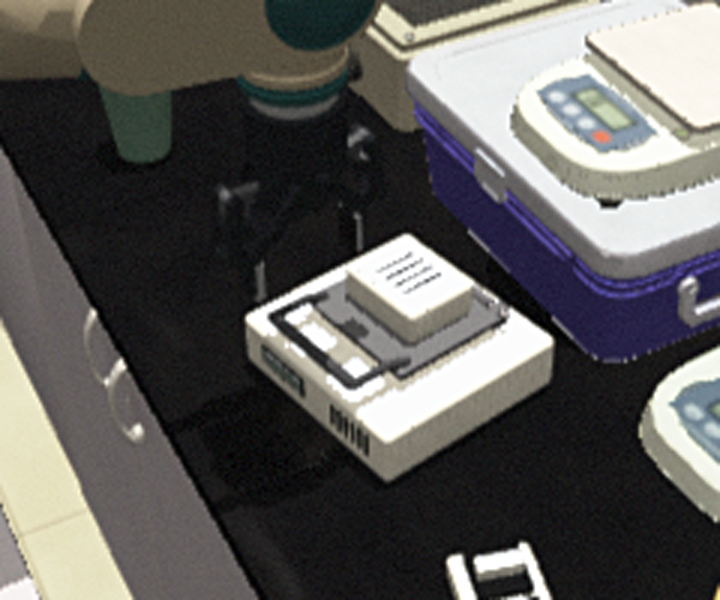

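The open gripper straddles the bar line, with the inner finger above the plate. Now I'll descend with a force guard and grip.

Run:
```python
from h import *
b=np.array([.4125,.024])-.001*np.array([.98,.198])
arm.line_to([*b,.11],v=.15)
arm.pause(.2)
print(np.round(arm.current_wrist_force(),1))
print(arm.line_to([*b,.086],v=.06,max_force=6),np.round(arm.current_position(),4))
arm.gripper_close(25)
arm.pause(.2)
print(arm.current_width(),arm.current_gripper_force(),np.round(arm.current_position(),4),np.round(arm.current_wrist_force(),1),arm.current_time())
s=arm.snapshot("scene");cv2.imwrite("pics/s2.png",cv2.resize(s["frame"][150:350,200:440,::-1],None,fx=3,fy=3,interpolation=2))
```

```text
[ 0.3 -1.   0.1]
False [0.4113 0.0238 0.0857]
0.12632774802998734 27.942675054073334 [0.4145 0.0243 0.0876] [13.6  2.9 -3. ] 15.45
```

View pics/s2.png

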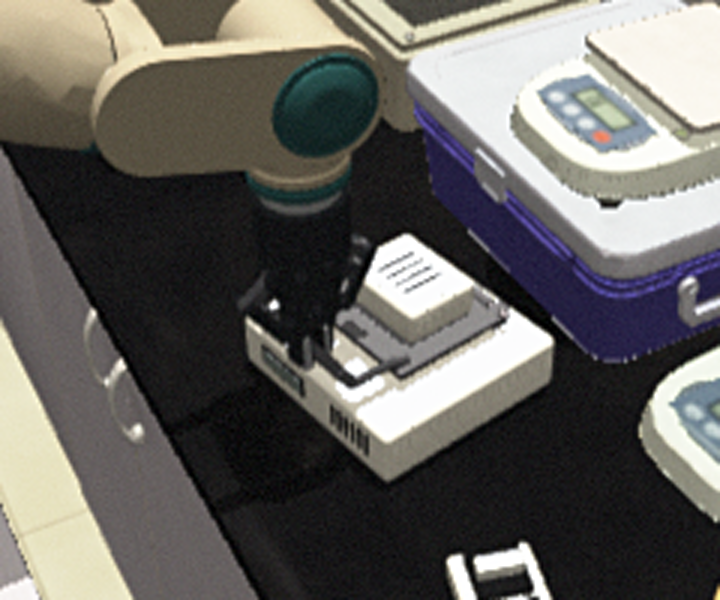

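Gripped: the width fits the 12 mm bar, and the arm was pulled about 3 mm in +x, so I take the bar from the current pose. Next I'll follow the arc.

```bash
cat >> h.py <<'E'
P0=np.array([.4148,.0244,.0868]);U=np.array([.98,.198])
def at(t):
    a=-.16*np.cos(t)+.01*np.sin(t)+.16; h=.16*np.sin(t)+.01*np.cos(t)-.01
    return [*(P0[:2]+a*U),P0[2]+h]
E
python3 - <<'E'
from h import *
for t in np.arange(.1,.85,.1):
    arm.line_to(at(t),v=.05)
    print(round(t,2),np.round(np.array(arm.current_position())-at(t),4),np.round(arm.current_wrist_force(),1),round(arm.current_gripper_force(),1),round(arm.current_width(),3))
    if np.linalg.norm(arm.current_wrist_force())>35: break
arm.pause(.1)
print(arm.current_time())
s=arm.snapshot("scene");cv2.imwrite("pics/s3.png",cv2.resize(s["frame"][150:350,200:440,::-1],None,fx=3,fy=3,interpolation=2))
E
```

```text
0.1 [-0.0003 -0.     -0.0005] [ 0.9  0.5 -2.3] 27.6 0.124
0.2 [-0.0003 -0.      0.    ] [-3.2 -1.7 -0.9] 27.4 0.128
0.3 [-0.0002 -0.      0.0008] [-6.7 -1.2 -0.4] 27.3 0.126
0.4 [-0.0004 -0.0001  0.001 ] [-8.3 -1.6  1.1] 27.1 0.125
0.5 [-0.0006 -0.0001  0.0014] [-11.3  -1.7   4.4] 27.1 0.126
0.6 [-0.0007 -0.0001  0.0019] [-13.1  -3.    8.1] 27.2 0.127
0.7 [-0.0005 -0.0001  0.0027] [-15.1  -1.3  11.3] 27.3 0.124
0.8 [-0.0003 -0.0001  0.0035] [-15.   -1.6  14.5] 27.3 0.122
19.3667
```

View pics/s3.png

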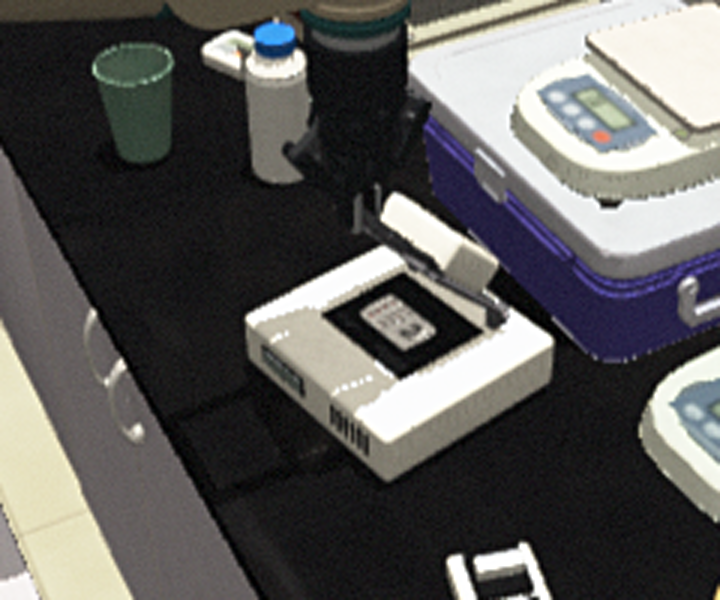

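The cover follows the bar, open about 0.8 rad. The radial compression is growing to about 20 N, so I'll continue with a radial compliance correction.

Run:
```python
from h import *
off=np.zeros(3)
for t in (.8,.88,.96,1.04,1.12,1.18,1.24,1.3):
    a=-.16*np.cos(t)+.01*np.sin(t); h=.16*np.sin(t)+.01*np.cos(t)
    r=np.array([a*U[0],a*U[1],h]);r/=np.linalg.norm(r)
    fr=np.array(arm.current_wrist_force())@r
    off+=r*np.clip(fr*.0001,-.0015,.0015)
    arm.line_to(np.array(at(t))+off,v=.04)
    F=np.array(arm.current_wrist_force())
    print(t,(off*1e3).round(1),np.round(np.array(arm.current_position())-at(t)-off,4),F.round(1),round(F@r,1),round(arm.current_gripper_force(),1))
    if abs(F@r)>40: break
arm.pause(.2)
print(arm.current_time(),np.round(arm.current_position(),4))
s=arm.snapshot("scene");np.savez("s4.npz",**s);cv2.imwrite("pics/s4.png",cv2.resize(s["frame"][120:320,200:440,::-1],None,fx=3,fy=3,interpolation=2))
for n in("cover_bar","cover_hinge"): print(n,arm.spot_point("scene",n)[:1])
```

```text
0.8 [-1.  -0.2  1.1] [ 0.    -0.     0.002] [-8.6 -0.8  7.2] 11.0 26.4
0.88 [-1.6 -0.3  2. ] [0.0001 0.     0.0013] [-7.3 -1.2  7. ] 10.0 26.1
0.96 [-2.1 -0.4  2.9] [-0.      0.      0.0006] [-6.2 -1.   6.3] 8.7 25.8
1.04 [-2.5 -0.5  3.6] [ 0.     -0.      0.0004] [-4.6 -0.2  5.3] 6.8 25.5
1.12 [-2.7 -0.5  4.2] [0.0001 0.     0.    ] [-3.4 -0.1  3.8] 4.8 25.3
1.18 [-2.9 -0.6  4.7] [0.0002 0.     0.0001] [-2.5 -0.1  4.8] 5.4 25.1
1.24 [-3.  -0.6  5.2] [0.0003 0.     0.0001] [-2.3  0.2  4.8] 5.2 24.9
1.3 [-3.1 -0.6  5.7] [0.0003 0.     0.0001] [-2.4 -0.2  4.5] 4.9 24.7
22.9417 [0.536  0.0488 0.2394]
cover_bar [{'at': [342.3, 199.6], 'confidence': 0.62}]
cover_hinge [{'at': [353.0, 242.8], 'confidence': 0.71}]
```

View pics/s4.png

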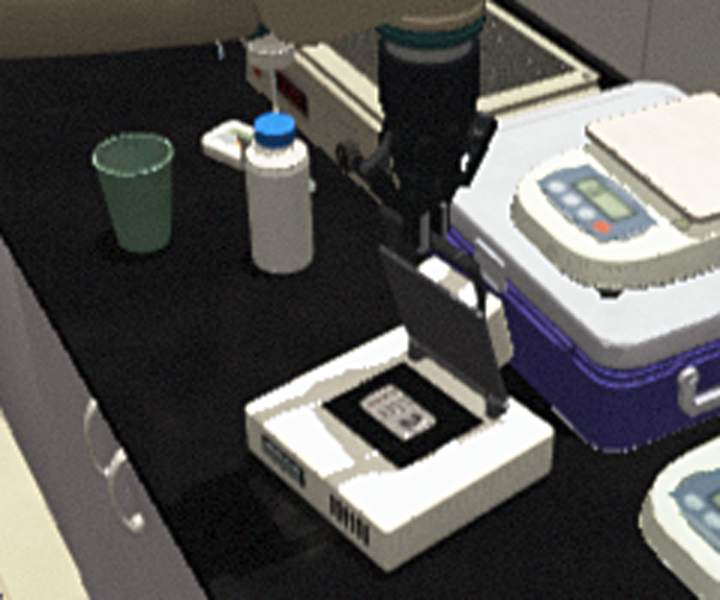

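The cover stands nearly upright, its plate underside facing the robot at crop pixels (385–500, 245–410). I'll check its angle by fitting a plane to the depth image.

Run:
```python
from h import *
s=dict(np.load("s4.npz"))
m=np.zeros((480,640),np.uint8)
poly=(np.array([[395,275],[470,325],[490,385],[415,335]])/3+[200,120]).astype(np.int32)
cv2.fillConvexPoly(m,poly,1)
P=[]
K=s["camera_matrix"];Vi=np.linalg.inv(s["view"])
for r,c in zip(*np.nonzero(m)):
    z=s["range_z"][r,c]
    if z>0: P.append(Vi[:3,:3]@[(c-K[0,2])/K[0,0]*z,-(r-K[1,2])/K[1,1]*z,-z]+Vi[:3,3])
P=np.array(P);q=P[np.abs((d:=P-np.median(P,0))).max(1)<.15]
for _ in range(4):
    c=q.mean(0);n=np.linalg.svd(q-c)[2][2];e=np.abs((P-c)@n);q=P[e<.004]
n*=-np.sign(n[0]);print(len(P),len(q),n.round(3),np.std((q-c)@n))
# plate lower face normal at angle t: (-sin t... along -x) -> n=( -sin(t)? )
print("theta from n:",np.arctan2(abs(n[:2]@U),abs(n[2])),n[2],"yaw",np.degrees(np.arctan2(n[1],n[0])))
print(q.min(0),q.max(0))
```

```text
423 423 [-0.939 -0.189 -0.289] 0.0007276729873509072
theta from n: 1.277857193824149 -0.28871486617072223 yaw -168.63020869781505
[ 0.53055458 -0.00306246  0.09110507] [0.5717473  0.10343356 0.17283442]
```

The fitted angle is 1.278 rad, well inside the 1.212–1.392 window, and the grip is steady at about 25 N.

```bash
python3 -c "
from h import *
arm.pause(.3);print(arm.current_gripper_force(),np.abs(arm.current_joint_velocities()).max());print(arm.sign_off())"
```

```text
24.708105325698853 0.0017351132012690667
the job is handed in; nothing more can be done
None
```

I pressed the round, square and long keys in that order, swung the cover up by its bar to about 1.28 rad (73°), and handed the job in with the gripper still holding it at rest; no verdict came back.

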